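# Set the specimen drawers for display

## Robot

A 6-joint arm with a two-finger parallel gripper is mounted at the origin on the work surface. World frame = base frame: x ahead of the robot, y to its left, z up, the work surface at z = 0. Lengths are in m, angles in rad, forces in N, time in s.
With the tool pointing down it reaches from about 0.325 to 0.75 m from the base axis. Payload 7.6 kg.
Tool frame: the origin (TCP) lies on the centre line of the jaws, within the pads' length; the fingertips stand 25 mm ahead of it and the grasp point (between the pads) lies 6 mm ahead of it; z points along the fingers, y is the line along which they close (so a half turn about z gives the same grasp; the last joint's range is limited). The gripper opens to 85 mm and grips with 20 to 120 N. Pads are 22 mm wide; open, the fingers measure 114 mm over their backs; the gripper's body (76 mm by 85 mm) begins 54 mm behind the grasp point. The pads swing forward as they close: fully open they stand 13 mm farther back than shut.
Start: joints at [1.223, 0.052, 1.401, -0, 1.689, -0.07], TCP at [0.144, 0.505, 0.256] pointing down, gripper open.
Joint ranges: [-2.9, 2.9], [-0.91, 2.17], [0.12, 2.37], [-1.06, 4.2], [0.26, 2.73], [-2.93, 2.93]. Speed limits (rad/s): [2.57, 2.57, 3.01, 3.14, 3.14, 3.14].

## Interface

Orientations are given as a 3x3 rotation matrix whose columns are the frame's x, y, z axes.
In Python, from rig import robot gives the robot as it stands. The module is installed in compiled form; this text tells all that it offers.
- The arm moves only by the tool jog_arm, never from a script. Its arguments are lists of equal length, an entry for each row: "slide": the shift along the tool's x, y, z in units of 100 mm (1.0 is 100 mm), a list of three; "turn": the turn about the tool's z in units of 180 degrees (1.0 is 180 degrees). A call has 1 to 20 rows; each row shifts and turns the commanded pose from where the row before left it, along the tool's axes as they then stand; what a row does not reach is not made up. A row lasts 1/12 s, in which the tool goes at most 41.7 mm and 7.16 degrees, less where a joint would pass 70% of its speed; a pose out of reach is approached as far as the arm can. A call with a number of a shift or a turn outside -1 to 1 is refused whole. A call with a gripper value outside its range is refused whole. "jaw" is the closure, from 0 (fully open) to 1 (shut), set as the call begins (left out, the last holds). The fingers move at their own pace and stop on an object; "newtons" is the grip in N (left out, the last holds). Time passes only in rows, so rows that do not move let the fingers close. It gives the time, the measured TCP pose, the force, the opening and the grip force at its end, in the units of the state.
- robot.read_state(): the state, without advancing time (a new reading comes with each control period).
- robot.snapshot(name): name is "side" or "top"; returns a dict with "frame" (384x512x3 uint8, red, green, blue), "vfov" (degrees; the focal length in pixels is half the picture's height over the tangent of half this angle, whatever the lens; pixels are square), "cx", "cy" (the principal point, pixels), "R" (3x3) and "t" (3): a world point X has camera coordinates R X + t. Camera axes: x right, y down, z forward; pixel columns grow to the right and rows downward; lengths in m; the calibration is good to about 2 mm. A picture is of the moment at which its call begins. There is no depth.
- robot.job_done(): hands the job in; it is judged then, once.
The state is a dict: "t": time; "joint_pos": joint angles; "joint_vel": joint speeds; "tau": joint torques, N m; "ee_pos": TCP position; "eef_rot": TCP orientation; "force": force on the tool from outside, world axes, zero at the start; "moment": the same for the moment, N m; "width": opening from 0.0 (shut) to 1.0 (fully open); "finger_force": force on a finger pad.
Only numpy, scipy, OpenCV 4.12 (cv2) and the standard library are available. Lean on these libraries where they do the work, as an engineer would, in place of code of your own. Each camera call takes 0.05 s, during which the arm holds its last target. There are 200 camera calls.

## Task

Set the specimen case for display: with shut fingertips gently push the drawers of the pale green jade and of the red stone fully home, and push the front board of the blue-green turquoise drawer from the inside so that this drawer slides all the way out to its stop. Each stone stays lying in its own drawer, untouched; grip and lift nothing, do not slam the drawers, and leave everything else where it stands.

Things in the scene. Friction and masses are not known exactly. Their poses are not given: they have to be found in the camera images.
- case: low dark-wood specimen case, fixed to the shelf, 240 deep (x) x 334 wide (y) x 62 mm high with a flat roof that begins 30 mm behind the front; three drawers side by side (a, b, c) open towards the robot. Origin on the shelf surface under the middle of its front; +x points to its back (away from the robot), y to the left, z up. Drawers run along its x axis, 104 mm apart.
- drawer_a (a joint): how far the left-hand (+y) drawer stands out, in m: 0 = fully shut with its front flush with the case, 0.17 = all the way out at its stop. It runs with about 1.5 N of friction plus a little damping, stays where it is left and has no knob. Rigid stop at both ends
- face_a (a point): middle of the lower edge of the left-hand (+y) drawer's outer front face, 8 mm above the shelf, axes as the case's. Board 96 wide, 41 high, 12 thick: push outside to shut. From here: floor 5 mm up; side walls to 37 (86 inside); stone loose 70 to 125 mm behind, between cross bars 11 mm high at 51 and 146 mm; 37 mm free between board and bar
- drawer_b (a joint): how far the middle drawer stands out, in m: 0 = fully shut with its front flush with the case, 0.17 = all the way out at its stop. It runs with about 1.5 N of friction plus a little damping, stays where it is left and has no knob. Rigid stop at both ends
- face_b (a point): middle of the lower edge of the middle drawer's outer front face, 8 mm above the shelf, axes as the case's. Board 96 wide, 41 high, 12 thick: push outside to shut. From here: floor 5 mm up; side walls to 37 (86 inside); stone loose 70 to 125 mm behind, between cross bars 11 mm high at 51 and 146 mm; 37 mm free between board and bar
- drawer_c (a joint): how far the right-hand (-y) drawer stands out, in m: 0 = fully shut with its front flush with the case, 0.17 = all the way out at its stop. It runs with about 1.5 N of friction plus a little damping, stays where it is left and has no knob. Rigid stop at both ends
- face_c (a point): middle of the lower edge of the right-hand (-y) drawer's outer front face, 8 mm above the shelf, axes as the case's. Board 96 wide, 41 high, 12 thick: push outside to shut. From here: floor 5 mm up; side walls to 37 (86 inside); stone loose 70 to 125 mm behind, between cross bars 11 mm high at 51 and 146 mm; 37 mm free between board and bar
- turquoise: bright blue-green turquoise nugget, 38 mm across, 23 mm high, lying loose in one of the drawers (which one varies). Origin at the centre of its underside, on the drawer's floor
- jade: pale green jade pebble, 36 mm across, 19 mm high, lying loose in one of the drawers (which one varies). Origin at the centre of its underside, on the drawer's floor
- cinnabar: deep red cinnabar-red stone, 36 mm across, 22 mm high, lying loose in one of the drawers (which one varies). Origin at the centre of its underside, on the drawer's floor
- weight_block: small pale wooden block 70 x 70 x 30 mm, loose on the case roof, its middle 120 to 140 mm behind the front; origin at the centre of its underside
- brass_weight: brass balance weight, 25 mm diameter, 52 mm high, standing 18 mm deep in the wooden block; origin at the centre of its underside
- quartz: whitish quartz lump, 66 mm across, 42 mm high, loose on the case roof, its middle 120 to 140 mm behind the front; origin at the centre of its underside
- grit_jar: amber glass jar with a steel cap, 64 mm diameter, 90 mm high; origin at the centre of its underside
- magnifier: hand lens lying flat, brass ring 60 mm across, 8 mm thick, handle to its -x, 140 mm long overall; origin at the underside of the ring's centre
- brush: hand brush lying on the shelf, under 250 mm long, handle to its -x; origin at its underside
- tumbler: cast-iron crank-driven rock tumbler with a black rubber barrel, fixed, bed 240 x 230 mm, 230 mm high overall; origin at the centre of its underside
Things that resemble listed ones, but are neither listed nor needed, are in the scene too. Of the things shaped like the cinnabar, the red one is meant.

How it is judged:
By the outcome, as a careful person would: the job done as asked, in the order asked, and still so for the second after the job is handed in, with the robot touching nothing.
It also fails if it takes over 58 s, if anything falls off the work surface, if the arm or the gripper's body presses on something with over 40 N, if the wrist force passes 120 N, or if a joint passes its speed limit or range.

## Working session

There is one attempt and no reset: what is moved stays moved. The work goes in short steps, Python scripts to look and compute and a tool call to move; the robot and the scene stay as the last step left them, time stands still between calls to the robot, and variables do not carry over. Pictures are saved under pics/ and viewed, at most 10 in all, crops included, and the job is handed in when it is done.

Besides the shell and the picture viewer there is one more tool, called by a JSON object that holds its "method" and its "body", one argument or row to a line. jog_arm: Moves the arm, as the interface text tells. Shifts and turns lie within -1 to 1; 1 stands for 100 mm of shift or 180 degrees of turn. Its arguments: {"type":"object","properties":{"slide":{"type":"array"},"turn":{"type":"array"},"jaw":{"type":"number"},"newtons":{"type":"number"}},"required":["slide","turn"]}

```bash
mkdir -p pics; cat > h.py <<'E'
import numpy as np,cv2
from rig import robot
def snap(n,name):
    s=robot.snapshot(n); np.savez(name,**s); cv2.imwrite(f'pics/{name}.png',s['frame'][:,:,::-1]); return s
def load(name): return dict(np.load(name+'.npz'))
def ray(s,u,v):
    f=s['frame'].shape[0]/2/np.tan(np.radians(float(s['vfov']))/2)
    d=s['R'].T@np.array([(u-s['cx'])/f,(v-s['cy'])/f,1]); return -s['R'].T@s['t'],d
def onz(s,u,v,z):
    o,d=ray(s,u,v); return o+d*(z-o[2])/d[2]
def proj(s,X):
    f=s['frame'].shape[0]/2/np.tan(np.radians(float(s['vfov']))/2)
    c=s['R']@np.array(X)+s['t']; return c[:2]/c[2]*f+[s['cx'],s['cy']]
E
python3 - <<'E'
from h import *
a=snap('top','t0');b=snap('side','s0')
for s in(a,b): print(s['vfov'],s['cx'],s['cy'],-s['R'].T@s['t'],s['R'].round(3).tolist())
st=robot.read_state(); print(st['t'],st['ee_pos'],st['eef_rot'].tolist() if hasattr(st['eef_rot'],'tolist') else st['eef_rot'],st['width'])
E
```

```text
50.8695690977934 258.21997634165547 192.30719870189546 [0.46946374 0.04479774 1.25537919] [[-0.017, -1.0, -0.001], [-0.998, 0.017, -0.058], [0.058, -0.0, -0.998]]
47.144499367797394 250.69427076389064 193.3055810640386 [-0.04237232 -0.72375611  0.95714668] [[0.807, -0.591, 0.008], [-0.39, -0.543, -0.744], [0.443, 0.597, -0.668]]
0.1 [0.1438815  0.5046723  0.25556245] [[-0.9616577157972853, 0.2742521002963078, -0.00047236703033874244], [0.2742524865991058, 0.9616568833860509, -0.0012697363643091352], [0.00010602714147550361, -0.0013505996044240788, -0.9999990823190559]] 0.999058151884112
```

View pics/t0.png

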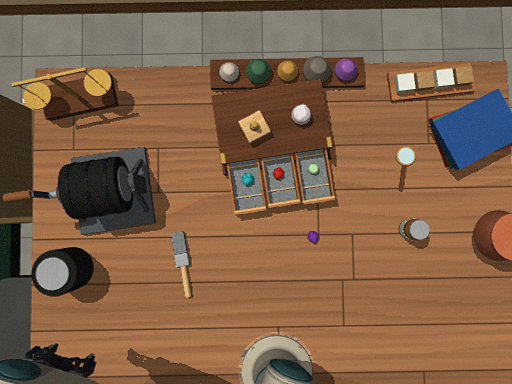

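View pics/s0.png

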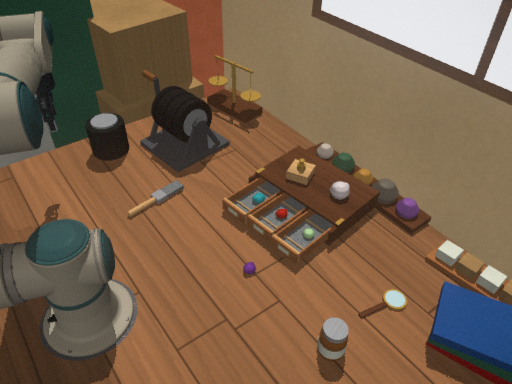

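The top view shows turquoise (247,180) in the left drawer a, red (278,174) in the middle drawer b and jade (313,169) in the right drawer c. All three drawers stand partly out. Look-alikes are the purple stone at (313,237) on the shelf and the row of stones behind the case at (229-346,70). I'll check with a close crop.

```bash
python3 - <<'E'
from h import *
a=load('t0')
c=a['frame'][125:225,205:355][:,:,::-1]; cv2.imwrite('pics/c0.png',cv2.resize(c,None,fx=5,fy=5,interpolation=cv2.INTER_CUBIC))
b=load('s0')
c=b['frame'][140:265,215:385][:,:,::-1]; cv2.imwrite('pics/c1.png',cv2.resize(c,None,fx=4.5,fy=4.5,interpolation=cv2.INTER_CUBIC))
E
```

```text
(no output)
```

View pics/c0.png

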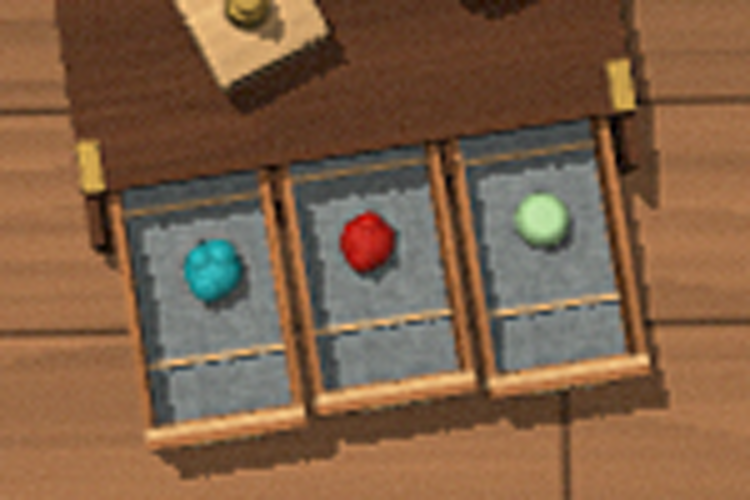

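View pics/c1.png

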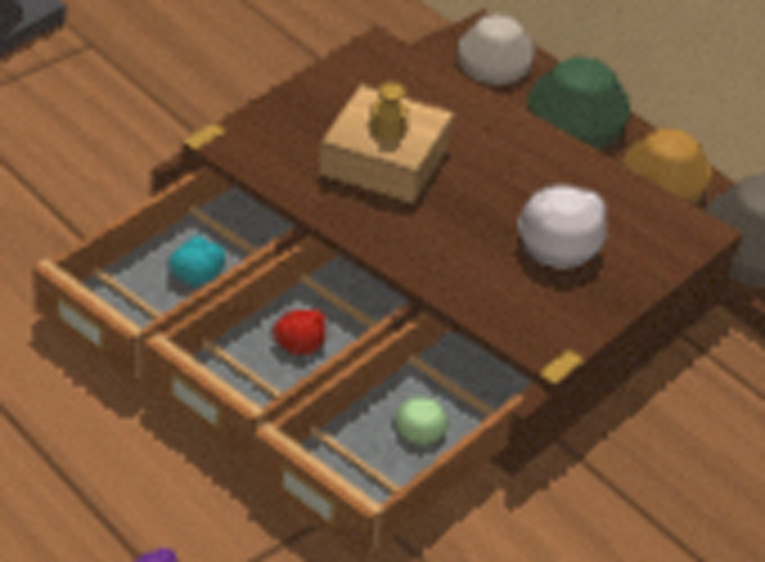

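The crops confirm it: left is turquoise (a), middle is red (b), right is jade (c). The drawers' front corners are visible in both views, so I'll triangulate those.

```bash
python3 - <<'E'
from h import *
a=load('t0');b=load('s0')
T=lambda p:(np.array(p)+.5)/5-.5+[205,125]
S=lambda p:(np.array(p)+.5)/4.5-.5+[215,140]
def tri(p,q):
    o1,d1=ray(a,*T(p));o2,d2=ray(b,*S(q));d1/=np.linalg.norm(d1);d2/=np.linalg.norm(d2)
    k=np.linalg.lstsq(np.c_[d1,-d2],o2-o1,rcond=None)[0]
    x,y=o1+k[0]*d1,o2+k[1]*d2; return ((x+y)/2).round(4),np.linalg.norm(x-y).round(4)
P={'aL':((148,440),(38,267)),'aR':((305,422),(137,333)),'bL':((316,411),(150,342)),'bR':((476,386),(257,418)),'cL':((489,392),(262,431)),'cR':((649,366),(376,514)),
'roofL':((107,190),(188,152)),'roofR':((612,118),(545,383))}
for k,(p,q) in P.items(): print(k,tri(p,q), onz(a,*T(p),.049 if k[0]!='r' else .062).round(4),onz(b,*S(q),.049 if k[0]!='r' else .062).round(4))
for n,p in dict(tq=(213,270),red=(368,241),jade=(543,218)).items(): print(n,onz(a,*T(p),.025).round(4))
for n,p in dict(purple=(313,237)).items(): print(n,onz(a,*p,.015).round(4))
# bars front edge
for n,p in dict(barAL=(160,366),barAR=(287,348)).items(): print(n,onz(a,*T(p),.019+.005).round(4))
E
```

```text
aL (array([0.4792, 0.118 , 0.0464]), np.float64(0.0021)) [0.48   0.1173 0.049 ] [0.4768 0.1162 0.049 ]
aR (array([0.4903, 0.0227, 0.0534]), np.float64(0.0029)) [0.4892 0.0234 0.049 ] [0.4941 0.0255 0.049 ]
bL (array([0.4965, 0.0161, 0.0469]), np.float64(0.002)) [0.4956 0.0167 0.049 ] [0.4961 0.0138 0.049 ]
bR (array([ 0.5097, -0.0797,  0.0496]), np.float64(0.0019)) [ 0.5089 -0.0792  0.049 ] [ 0.5109 -0.0797  0.049 ]
cL (array([ 0.5065, -0.088 ,  0.047 ]), np.float64(0.003)) [ 0.5052 -0.0869  0.049 ] [ 0.5066 -0.0902  0.049 ]
cR (array([ 0.5193, -0.1829,  0.05  ]), np.float64(0.0005)) [ 0.5192 -0.1829  0.049 ] [ 0.5202 -0.1824  0.049 ]
roofL (array([0.6259, 0.1409, 0.062 ]), np.float64(0.007)) [0.6288 0.1389 0.062 ] [0.6229 0.1426 0.062 ]
roofR (array([ 0.6705, -0.1657,  0.0554]), np.float64(0.0063)) [ 0.6669 -0.1625  0.062 ] [ 0.6682 -0.1712  0.062 ]
tq [0.5834 0.0776 0.025 ]
red [ 0.5996 -0.0176  0.025 ]
jade [ 0.612 -0.125  0.025]
purple [ 0.4017 -0.1206  0.015 ]
barAL [0.5252 0.1109 0.024 ]
barAR [0.5349 0.0331 0.024 ]
```

{"method": "jog_arm", "body": {
  "slide": [
    [0,0,0],
    [0,0,0],
    [0,0,0],
    [0,0,0],
    [0,0,0],
    [0,0,0]
  ],
  "turn": [-0.0325,-0.0325,-0.0325,-0.0325,0,0],
  "jaw": 1,
  "newtons": 20
}}

```text
t: 0.6
ee_pos: [0.1439, 0.5048, 0.256]
eef_rot: [[-0.992, -0.127, -0.0], [-0.127, 0.992, -0.001], [0.0, -0.001, -1.0]]
force: [0.6, -0.3, 1.1]
width: 0.145
finger_force: 0.0
```

```bash
cat >> h.py <<'E'
def st(): return robot.read_state()
def go(X):
    s=st(); return ((np.array(s['eef_rot']).T@(np.array(X)-s['ee_pos']))*10).round(4)
def where(): s=st(); print(s['t'],np.round(s['ee_pos'],4),np.degrees(np.arctan2(s['eef_rot'][1][0],s['eef_rot'][0][0])).round(2),s['width'],np.round(s['force'],2))
ax=np.array([.9916,.1296,0]);la=np.array([-.1296,.9916,0]); S0=.610   # case axes; front at S0
E
python3 - <<'E'
from h import *
where()
F={'a':[.4846,.0703,0],'b':[.5023,-.0315,0],'c':[.512,-.135,0]}
for k,f in F.items(): print(k,'out',S0-ax@f,'lat',la@f)
print(go(np.array(F['c'])-.04*ax+[0,0,.2]))
E
```

```text
0.6 [0.1439 0.5048 0.256 ] -172.69 0.14514343182169684 [ 0.56 -0.31  1.07]
a out 0.12035975999999998 lat 0.0069053200000000065
b out 0.11600171999999997 lat -0.09633347999999999
c out 0.11979679999999998 lat -0.20022120000000002
[-2.4367 -6.8151  0.5627]
```

{"method": "jog_arm", "body": {
  "slide": [
    [-0.12,-0.34,0.03],
    [-0.12,-0.34,0.03],
    [-0.12,-0.34,0.03],
    [-0.12,-0.34,0.03],
    [-0.12,-0.34,0.03],
    [-0.12,-0.34,0.03],
    [-0.12,-0.34,0.03],
    [-0.12,-0.34,0.03],
    [-0.12,-0.34,0.03],
    [-0.12,-0.34,0.03],
    [-0.12,-0.34,0.03],
    [-0.12,-0.34,0.03],
    [-0.12,-0.34,0.03],
    [-0.12,-0.34,0.03],
    [-0.12,-0.34,0.03],
    [-0.12,-0.34,0.03],
    [-0.12,-0.34,0.03],
    [-0.12,-0.34,0.03],
    [-0.12,-0.34,0.03],
    [-0.12,-0.34,0.03]
  ],
  "turn": [0,0,0,0,0,0,0,0,0,0,0,0,0,0,0,0,0,0,0,0]
}}

```text
t: 2.27
ee_pos: [0.4709, -0.1399, 0.196]
eef_rot: [[-0.992, -0.126, 0.0], [-0.126, 0.992, 0.0], [-0.0, 0.0, -1.0]]
force: [0.3, 1.1, 0.4]
width: -0.001
finger_force: 0.0
```

```bash
python3 - <<'E'
from h import *
where(); print(go(ax*(S0-.12-.04)+la*-.2002+[0,0,.052]))
E
```

```text
2.2667 [ 0.4709 -0.1399  0.196 ] -172.74 -0.0008615007964355015 [0.33 1.11 0.38]
[-0.0119 -0.0043  1.4398]
```

{"method": "jog_arm", "body": {
  "slide": [
    [0,0,0.18],
    [0,0,0.18],
    [0,0,0.18],
    [0,0,0.18],
    [0,0,0.18],
    [0,0,0.18],
    [0,0,0.18],
    [0,0,0.18],
    [-0.1,0,0],
    [-0.05,0,0],
    [-0.03,0,0],
    [-0.03,0,0],
    [-0.03,0,0],
    [-0.03,0,0],
    [-0.03,0,0],
    [-0.03,0,0],
    [-0.03,0,0],
    [-0.03,0,0]
  ],
  "turn": [0,0,0,0,0,0,0,0,0,0,0,0,0,0,0,0,0,0]
}}

```text
t: 3.77
ee_pos: [0.5094, -0.1329, 0.0524]
eef_rot: [[-0.991, -0.13, -0.0], [-0.13, 0.991, 0.0], [0.0, 0.0, -1.0]]
force: [-2.3, -0.1, 0.7]
width: 0.002
finger_force: 0.9
```

```bash
python3 - <<'E'
from h import *
where(); print(go(ax*(S0-.011)+la*-.2002+[0,0,.052])); s=snap('side','s1'); c=s['frame'][140:265,215:385][:,:,::-1]; cv2.imwrite('pics/c2.png',cv2.resize(c,None,fx=4.5,fy=4.5,interpolation=cv2.INTER_CUBIC))
E
```

```text
3.7667 [ 0.5094 -0.1329  0.0524] -172.52 0.002006284320668683 [-2.34 -0.15  0.69]
[-1.1115 -0.0243  0.0037]
```

View pics/c2.png

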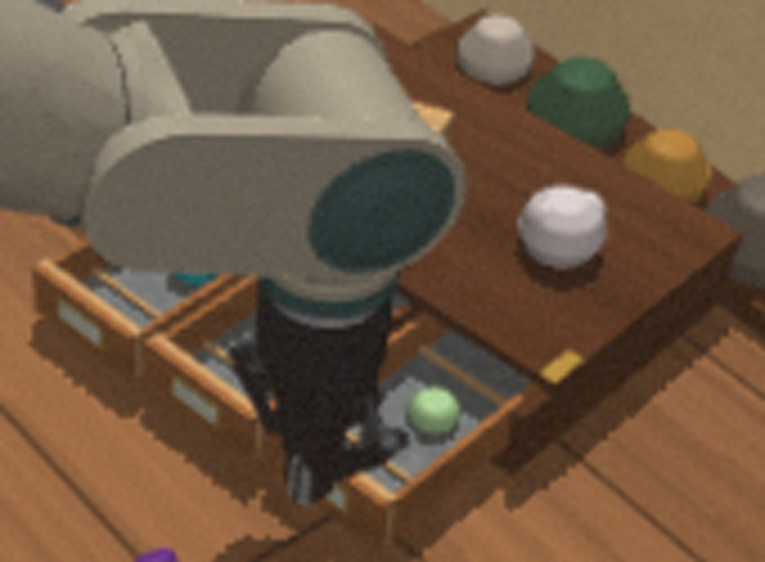

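In contact (2.3 N of friction) and the jade drawer is moving inward. Jade is undisturbed at crop pixel (432,410). I'll push on.

{"method": "jog_arm", "body": {
  "slide": [
    [-0.03,0,0],
    [-0.04,0,0],
    [-0.05,0,0],
    [-0.05,0,0],
    [-0.05,0,0],
    [-0.05,0,0],
    [-0.05,0,0],
    [-0.05,0,0],
    [-0.05,0,0],
    [-0.05,0,0],
    [-0.05,0,0],
    [-0.05,0,0],
    [-0.05,0,0],
    [-0.05,0,0],
    [-0.05,0,0],
    [-0.05,0,0],
    [-0.05,0,0],
    [-0.05,0,0],
    [-0.04,0,0],
    [-0.03,0,0]
  ],
  "turn": [0,0,0,0,0,0,0,0,0,0,0,0,0,0,0,0,0,0,0,0]
}}

```text
t: 5.48
ee_pos: [0.6029, -0.1207, 0.0522]
eef_rot: [[-0.991, -0.13, 0.0], [-0.13, 0.991, -0.0], [-0.0, -0.0, -1.0]]
force: [-1.5, 0.9, -0.4]
width: 0.003
finger_force: 0.9
```

{"method": "jog_arm", "body": {
  "slide": [
    [-0.02,0,0],
    [-0.02,0,0],
    [-0.02,0,0],
    [-0.015,0,0],
    [-0.015,0,0],
    [-0.01,0,0],
    [-0.01,0,0]
  ],
  "turn": [0,0,0,0,0,0,0]
}}

```text
t: 6.07
ee_pos: [0.6133, -0.1193, 0.0523]
eef_rot: [[-0.991, -0.13, 0.0], [-0.13, 0.991, 0.0], [-0.0, 0.0, -1.0]]
force: [-2.1, 0.1, -0.5]
width: 0.002
finger_force: 0.8
```

```bash
python3 - <<'E'
from h import *
where(); print(go(ax*(S0-.011)+la*-.2002+[0,0,.052]))
E
```

```text
6.0667 [ 0.6133 -0.1193  0.0523] -172.52 0.001735174155290872 [-2.09  0.09 -0.52]
[-0.0632 -0.0245  0.0029]
```

About 6 mm left. I'll creep until the force rises at the stop.

{"method": "jog_arm", "body": {
  "slide": [
    [-0.01,0,0],
    [-0.01,0,0],
    [-0.01,0,0],
    [-0.01,0,0],
    [-0.01,0,0],
    [0,0,0]
  ],
  "turn": [0,0,0,0,0,0]
}}

```text
t: 6.57
ee_pos: [0.6184, -0.1187, 0.0523]
eef_rot: [[-0.991, -0.13, 0.0], [-0.13, 0.991, -0.0], [-0.0, -0.0, -1.0]]
force: [-1.5, 0.2, -1.3]
width: 0.001
finger_force: 0.4
```

{"method": "jog_arm", "body": {
  "slide": [
    [-0.01,0,0],
    [-0.01,0,0],
    [0,0,0]
  ],
  "turn": [0,0,0]
}}

```text
t: 6.82
ee_pos: [0.6204, -0.1184, 0.0524]
eef_rot: [[-0.991, -0.13, 0.0], [-0.13, 0.991, -0.0], [-0.0, -0.0, -1.0]]
force: [0.2, -0.9, -0.0]
width: -0.0
finger_force: 0.4
```

{"method": "jog_arm", "body": {
  "slide": [
    [-0.01,0,0],
    [-0.01,0,0],
    [0,0,0]
  ],
  "turn": [0,0,0]
}}

```text
t: 7.07
ee_pos: [0.622, -0.1182, 0.0524]
eef_rot: [[-0.991, -0.13, -0.001], [-0.13, 0.991, -0.0], [0.001, 0.0, -1.0]]
force: [-5.3, 0.0, 1.2]
width: 0.002
finger_force: 2.3
```

{"method": "jog_arm", "body": {
  "slide": [
    [-0.01,0,0],
    [-0.01,0,0],
    [0,0,0]
  ],
  "turn": [0,0,0]
}}

```text
t: 7.32
ee_pos: [0.6221, -0.1182, 0.0524]
eef_rot: [[-0.992, -0.13, -0.006], [-0.13, 0.992, 0.0], [0.006, 0.001, -1.0]]
force: [-17.0, -1.0, 9.8]
width: 0.002
finger_force: 8.2
```

The stop is reached at 17 N. I'll back off and move across to drawer b.

{"method": "jog_arm", "body": {
  "slide": [
    [0.02,0,0],
    [0.05,0,0],
    [0.1,0,0],
    [0.2,0,0],
    [0.25,0,0],
    [0.25,0,0],
    [0.25,0,0],
    [0.25,0,0],
    [0.1,0,0],
    [0,0.12,0],
    [0,0.25,0],
    [0,0.25,0],
    [0,0.25,0],
    [0,0.12,0],
    [0,0,0],
    [0,0,0]
  ],
  "turn": [0,0,0,0,0,0,0,0,0,0,0,0,0,0,0,0]
}}

```text
t: 8.65
ee_pos: [0.4661, -0.0385, 0.0526]
eef_rot: [[-0.991, -0.132, 0.001], [-0.132, 0.991, -0.0], [-0.001, -0.001, -1.0]]
force: [0.2, -0.4, -0.7]
width: -0.003
finger_force: 0.0
```

```bash
python3 - <<'E'
from h import *
where(); print(go(ax*.6016+la*-.0963+[0,0,.052])); s=snap('top','t1'); c=s['frame'][115:245,205:355][:,:,::-1]; cv2.imwrite('pics/c3.png',cv2.resize(c,None,fx=4.5,fy=4.5,interpolation=cv2.INTER_CUBIC))
E
```

```text
8.65 [ 0.4661 -0.0385  0.0526] -172.42 -0.002556959497348196 [ 0.21 -0.43 -0.7 ]
[-1.4447  0.0194  0.0074]
```

View pics/c3.png

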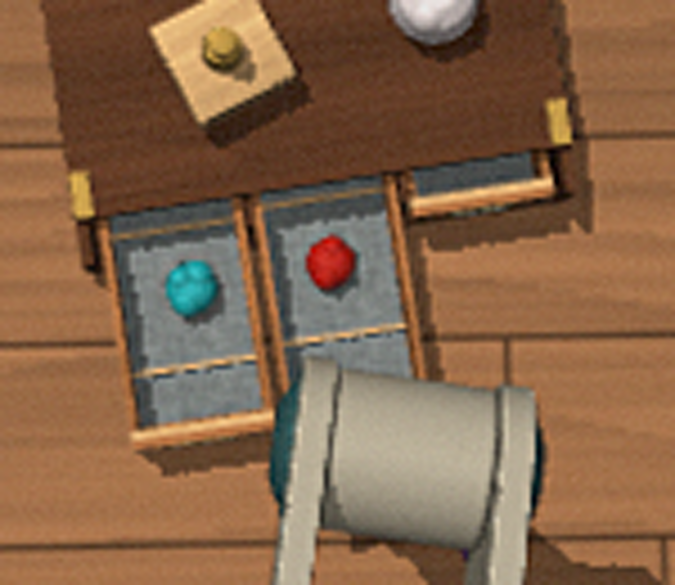

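The jade drawer is shut: its front sits flush at crop pixel (480,197). Drawers a and b are unchanged. Next is the red drawer.

{"method": "jog_arm", "body": {
  "slide": [
    [-0.1,0.01,0],
    [-0.07,0.01,0],
    [-0.04,0,0],
    [-0.03,0,0],
    [-0.03,0,0],
    [-0.03,0,0],
    [-0.03,0,0],
    [-0.04,0,0],
    [-0.05,0,0],
    [-0.05,0,0],
    [-0.05,0,0],
    [-0.05,0,0],
    [-0.05,0,0],
    [-0.05,0,0],
    [-0.05,0,0],
    [-0.05,0,0],
    [-0.05,0,0],
    [-0.05,0,0],
    [-0.05,0,0],
    [-0.05,0,0]
  ],
  "turn": [0,0,0,0,0,0,0,0,0,0,0,0,0,0,0,0,0,0,0,0]
}}

```text
t: 10.37
ee_pos: [0.5618, -0.024, 0.0522]
eef_rot: [[-0.991, -0.13, -0.0], [-0.13, 0.991, 0.0], [0.0, 0.0, -1.0]]
force: [-2.4, -0.9, -2.2]
width: 0.001
finger_force: 1.0
```

{"method": "jog_arm", "body": {
  "slide": [
    [-0.05,0,0],
    [-0.05,0,0],
    [-0.05,0,0],
    [-0.05,0,0],
    [-0.05,0,0],
    [-0.04,0,0],
    [-0.03,0,0],
    [-0.02,0,0],
    [-0.02,0,0],
    [-0.01,0,0]
  ],
  "turn": [0,0,0,0,0,0,0,0,0,0]
}}

```text
t: 11.2
ee_pos: [0.5984, -0.0194, 0.0524]
eef_rot: [[-0.991, -0.13, 0.0], [-0.13, 0.991, 0.0], [-0.0, 0.0, -1.0]]
force: [-1.5, 1.4, 0.4]
width: -0.0
finger_force: 0.8
```

```bash
python3 - <<'E'
from h import *
where(); print(go(ax*.6016+la*-.0963+[0,0,.052]))
E
```

```text
11.2 [ 0.5984 -0.0194  0.0524] -172.52 -6.570969061829663e-05 [-1.49  1.38  0.36]
[-0.1077  0.0044  0.0044]
```

{"method": "jog_arm", "body": {
  "slide": [
    [-0.01,0,0],
    [-0.01,0,0],
    [-0.01,0,0],
    [-0.01,0,0],
    [-0.01,0,0],
    [-0.01,0,0],
    [-0.01,0,0],
    [-0.01,0,0],
    [-0.01,0,0],
    [0,0,0]
  ],
  "turn": [0,0,0,0,0,0,0,0,0,0]
}}

```text
t: 12.03
ee_pos: [0.6074, -0.0183, 0.0524]
eef_rot: [[-0.991, -0.13, 0.001], [-0.13, 0.991, -0.0], [-0.001, -0.0, -1.0]]
force: [-1.2, -0.2, 0.3]
width: 0.003
finger_force: 0.1
```

{"method": "jog_arm", "body": {
  "slide": [
    [-0.01,0,0],
    [-0.01,0,0],
    [0,0,0]
  ],
  "turn": [0,0,0]
}}

```text
t: 12.28
ee_pos: [0.6083, -0.0182, 0.0524]
eef_rot: [[-0.991, -0.13, -0.002], [-0.13, 0.992, -0.0], [0.002, 0.0, -1.0]]
force: [-6.7, -0.5, 4.8]
width: -0.002
finger_force: 3.5
```

{"method": "jog_arm", "body": {
  "slide": [
    [-0.01,0,0],
    [-0.01,0,0],
    [0,0,0]
  ],
  "turn": [0,0,0]
}}

```text
t: 12.53
ee_pos: [0.6085, -0.0182, 0.0523]
eef_rot: [[-0.991, -0.13, -0.008], [-0.13, 0.992, -0.001], [0.008, 0.0, -1.0]]
force: [-19.5, -0.7, 11.6]
width: 0.001
finger_force: 9.5
```

{"method": "jog_arm", "body": {
  "slide": [
    [0.02,0,0],
    [0.05,0,0],
    [0.1,0,0],
    [0.2,0,0],
    [0.1,0,0],
    [0,0,-0.2],
    [0,0,-0.3],
    [0,0,-0.3],
    [0,0,-0.2],
    [0,0,0]
  ],
  "turn": [0,0,0,0,0,0,0,0,0,0]
}}

```text
t: 13.37
ee_pos: [0.5668, -0.0242, 0.1583]
eef_rot: [[-0.991, -0.13, 0.01], [-0.13, 0.991, -0.001], [-0.01, -0.002, -1.0]]
force: [1.2, -0.5, 0.4]
width: 0.002
finger_force: 0.0
```

```bash
python3 - <<'E'
from h import *
where()
# drawer a: outer face s from first view; case front from contacts
for out in (.12,): print(go(ax*(.6122-.1225+.0305)+la*.0069+[0,0,.152]))
t=load('t1');T=lambda p:(np.array(p)+.5)/4.5-.5+[205,115]
for p in ((133,435),(272,417),(135,376),(260,359)): 
    X=onz(t,*T(p),.049 if p[1]>400 else .024); print((ax@X).round(4),(la@X).round(4))
E
```

```text
13.3667 [ 0.5668 -0.0242  0.1583] -172.52 0.0020024005178374245 [ 1.15 -0.46  0.37]
[0.3865 1.0439 0.056 ]
0.4951 0.0536
0.4934 -0.0393
0.535 0.048
0.534 -0.0376
```

```bash
python3 - <<'E'
from h import *
for n in('t0','t1'):
    t=load(n)
    for z in (.049,.019):
        ss=np.arange(.474,.548,.003)
        v=[np.mean([cv2.getRectSubPix(t['frame'],(1,1),tuple(map(float,proj(t,ax*s+la*l+[0,0,z]))))[0,0].astype(float) for l in np.arange(.0,.04,.005)],axis=0) for s in ss]
        print(n,z,[(round(float(s),3),*map(int,c)) for s,c in zip(ss,v)])
E
```

```text
t0 0.049 [(0.474, 97, 67, 44), (0.477, 97, 66, 43), (0.48, 93, 63, 41), (0.483, 94, 69, 45), (0.486, 156, 105, 62), (0.489, 184, 117, 68), (0.492, 211, 155, 100), (0.495, 226, 178, 117), (0.498, 188, 139, 91), (0.501, 130, 119, 110), (0.504, 118, 124, 124), (0.507, 123, 128, 126), (0.51, 123, 129, 126), (0.513, 122, 126, 124), (0.516, 121, 125, 123), (0.519, 120, 124, 122), (0.522, 123, 127, 124), (0.525, 126, 129, 127), (0.528, 122, 128, 127), (0.531, 99, 102, 100), (0.534, 185, 150, 107), (0.537, 170, 150, 124), (0.54, 125, 129, 125), (0.543, 122, 128, 127), (0.546, 127, 131, 129)]
t0 0.019 [(0.474, 97, 67, 43), (0.477, 97, 66, 43), (0.48, 94, 63, 41), (0.483, 92, 67, 44), (0.486, 149, 103, 61), (0.489, 183, 115, 67), (0.492, 206, 147, 93), (0.495, 227, 179, 118), (0.498, 202, 149, 96), (0.501, 140, 119, 102), (0.504, 119, 123, 123), (0.507, 122, 129, 127), (0.51, 124, 129, 127), (0.513, 123, 128, 125), (0.516, 121, 125, 123), (0.519, 120, 124, 122), (0.522, 121, 125, 122), (0.525, 125, 129, 126), (0.528, 126, 130, 129), (0.531, 108, 115, 116), (0.534, 130, 116, 95), (0.537, 197, 1
[... 560 characters left out ...]
185, 150, 108), (0.537, 169, 149, 123), (0.54, 126, 129, 126), (0.543, 124, 130, 129), (0.546, 126, 130, 128)]
t1 0.019 [(0.474, 97, 67, 43), (0.477, 97, 66, 43), (0.48, 95, 65, 42), (0.483, 94, 69, 47), (0.486, 149, 102, 61), (0.489, 183, 116, 68), (0.492, 206, 147, 94), (0.495, 228, 179, 119), (0.498, 200, 148, 95), (0.501, 141, 120, 103), (0.504, 119, 125, 124), (0.507, 123, 129, 127), (0.51, 124, 130, 127), (0.513, 122, 128, 125), (0.516, 121, 126, 123), (0.519, 121, 125, 122), (0.522, 121, 125, 123), (0.525, 123, 128, 126), (0.528, 126, 132, 130), (0.531, 108, 115, 116), (0.534, 130, 115, 95), (0.537, 198, 162, 118), (0.54, 143, 137, 125), (0.543, 121, 128, 127), (0.546, 125, 130, 128)]
```

Gap midpoint between board and bar is at s≈0.517 (inner board face 0.4995, bar front ~0.533). I'll move over it at height first.

{"method": "jog_arm", "body": {
  "slide": [
    [0.2,0.1,0],
    [0.22,0.24,0],
    [0,0.3,0],
    [0,0.3,0],
    [0,0.1,0],
    [0,0,0],
    [0,0,0],
    [0,0,0]
  ],
  "turn": [0,0,0,0,0,0,0,0]
}}

```text
t: 14.03
ee_pos: [0.5094, 0.0728, 0.152]
eef_rot: [[-0.992, -0.13, -0.0], [-0.13, 0.992, -0.0], [0.0, -0.0, -1.0]]
force: [-0.2, -0.7, 0.3]
width: 0.002
finger_force: 0.0
```

```bash
python3 - <<'E'
from h import *
where();print(go(ax*.517+la*.0072+[0,0,.055]))
s=snap('side','s2'); c=s['frame'][140:265,215:385][:,:,::-1]; cv2.imwrite('pics/c4.png',cv2.resize(c,None,fx=4.5,fy=4.5,interpolation=cv2.INTER_CUBIC))
E
```

```text
14.0333 [0.5094 0.0728 0.152 ] -172.56 0.0017886273630601203 [-0.18 -0.67  0.3 ]
[-0.0245  0.0106  0.9697]
```

View pics/c4.png

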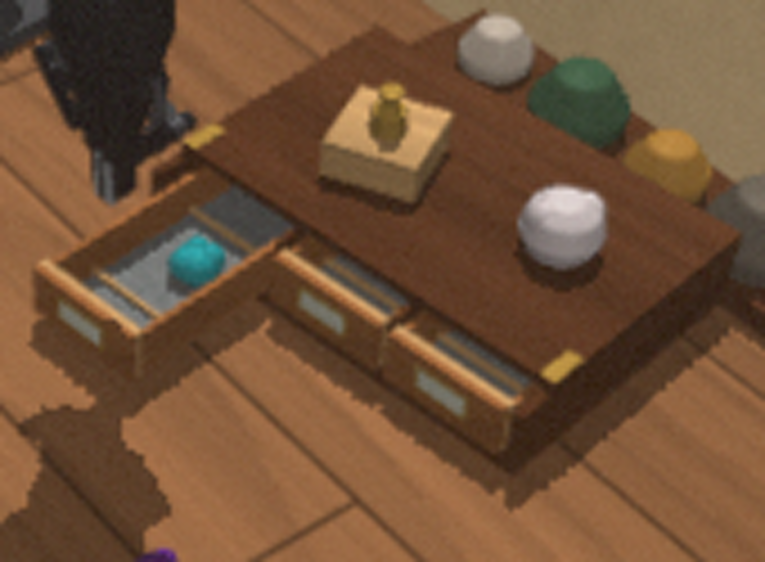

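Both pushed drawers stand flush at crop pixels (330,295) and (455,385). Nothing else has moved, and turquoise is at (197,260). I'll lower into the gap.

{"method": "jog_arm", "body": {
  "slide": [
    [-0.024,0.01,0.1],
    [0,0,0.15],
    [0,0,0.15],
    [0,0,0.15],
    [0,0,0.15],
    [0,0,0.12],
    [0,0,0.08],
    [0,0,0.06],
    [0,0,0],
    [0,0,0]
  ],
  "turn": [0,0,0,0,0,0,0,0,0,0]
}}

```text
t: 14.92
ee_pos: [0.5117, 0.075, 0.0565]
eef_rot: [[-0.992, -0.13, 0.0], [-0.13, 0.992, 0.0], [-0.0, 0.0, -1.0]]
force: [-0.1, 0.4, 0.2]
width: -0.001
finger_force: 0.0
```

{"method": "jog_arm", "body": {
  "slide": [
    [0.02,0,0],
    [0.02,0,0],
    [0.02,0,0],
    [0.02,0,0],
    [0.02,0,0],
    [0.03,0,0],
    [0.03,0,0]
  ],
  "turn": [0,0,0,0,0,0,0]
}}

```text
t: 15.5
ee_pos: [0.4958, 0.073, 0.0567]
eef_rot: [[-0.991, -0.13, 0.001], [-0.13, 0.991, 0.0], [-0.001, 0.0, -1.0]]
force: [2.2, -0.0, 1.8]
width: 0.002
finger_force: 0.9
```

```bash
python3 - <<'E'
from h import *
where();print(go(ax*.4655+la*.0072+[0,0,.055]))
E
```

```text
15.5 [0.4958 0.073  0.0567] -172.52 0.0017830788931775796 [ 2.25 -0.01  1.8 ]
[ 0.3552 -0.0095  0.0167]
```

In contact and sliding at 2.2 N. About 36 mm remain.

{"method": "jog_arm", "body": {
  "slide": [
    [0.03,0,0],
    [0.03,0,0],
    [0.03,0,0],
    [0.03,0,0],
    [0.03,0,0],
    [0.03,0,0],
    [0.03,0,0],
    [0.03,0,0],
    [0.02,0,0],
    [0.02,0,0],
    [0.01,0,0]
  ],
  "turn": [0,0,0,0,0,0,0,0,0,0,0]
}}

```text
t: 16.42
ee_pos: [0.4665, 0.0692, 0.0562]
eef_rot: [[-0.991, -0.13, -0.0], [-0.13, 0.991, 0.0], [0.0, 0.0, -1.0]]
force: [1.5, 0.7, -0.1]
width: 0.004
finger_force: 0.8
```

{"method": "jog_arm", "body": {
  "slide": [
    [0.01,0,0],
    [0.01,0,0],
    [0.01,0,0],
    [0.01,0,0],
    [0,0,0]
  ],
  "turn": [0,0,0,0,0]
}}

```text
t: 16.83
ee_pos: [0.4626, 0.0687, 0.0562]
eef_rot: [[-0.991, -0.13, -0.001], [-0.13, 0.991, 0.0], [0.001, 0.0, -1.0]]
force: [0.5, -0.3, 0.2]
width: -0.003
finger_force: 0.3
```

{"method": "jog_arm", "body": {
  "slide": [
    [0.01,0,0],
    [0.01,0,0],
    [0,0,0]
  ],
  "turn": [0,0,0]
}}

```text
t: 17.08
ee_pos: [0.4606, 0.0685, 0.0562]
eef_rot: [[-0.991, -0.13, -0.0], [-0.13, 0.991, 0.0], [0.0, 0.0, -1.0]]
force: [1.1, -0.9, -0.6]
width: -0.003
finger_force: 0.3
```

{"method": "jog_arm", "body": {
  "slide": [
    [0.01,0,0],
    [0.01,0,0],
    [0,0,0]
  ],
  "turn": [0,0,0]
}}

```text
t: 17.33
ee_pos: [0.4591, 0.0683, 0.0563]
eef_rot: [[-0.991, -0.13, 0.001], [-0.13, 0.991, 0.0], [-0.001, 0.0, -1.0]]
force: [3.9, 0.5, -3.8]
width: 0.002
finger_force: 2.1
```

{"method": "jog_arm", "body": {
  "slide": [
    [0.01,0,0],
    [0.01,0,0],
    [0,0,0]
  ],
  "turn": [0,0,0]
}}

```text
t: 17.58
ee_pos: [0.459, 0.0682, 0.0564]
eef_rot: [[-0.991, -0.13, 0.007], [-0.13, 0.991, 0.001], [-0.007, 0.0, -1.0]]
force: [15.0, 1.8, -12.6]
width: -0.001
finger_force: 7.9
```

The stop is reached at 15 N. I'll release away from the board a little, then lift straight out.

{"method": "jog_arm", "body": {
  "slide": [
    [-0.03,0,0],
    [-0.03,0,0],
    [0,0,0],
    [0,0,-0.1],
    [0,0,-0.2],
    [0,0,-0.3],
    [0,0,-0.3],
    [0,0,-0.3],
    [0,0,-0.2],
    [0.2,0.1,0],
    [0.2,0.2,0],
    [0.1,0.3,0],
    [0,0.3,0],
    [0,0.3,0],
    [0,0.3,0],
    [0,0.3,0],
    [0,0.2,0],
    [0,0,0],
    [0,0,0],
    [0,0,0]
  ],
  "turn": [0,0,0,0,0,0,0,0,0,0,0,0,0,0,0,0,0,0,0,0]
}}

```text
t: 19.25
ee_pos: [0.3872, 0.26, 0.1967]
eef_rot: [[-0.991, -0.13, 0.0], [-0.13, 0.991, -0.0], [-0.0, -0.0, -1.0]]
force: [0.2, 0.1, -1.0]
width: 0.0
finger_force: 0.0
```

```bash
python3 - <<'E'
from h import *
where()
a=snap('top','t3')['frame'][105:245,185:355];b=snap('side','s3')['frame'][140:275,205:385]
r=lambda i:cv2.resize(i[:,:,::-1],(400,320),interpolation=cv2.INTER_CUBIC)
cv2.imwrite('pics/c5.png',np.hstack([r(a),r(b)]))
E
```

```text
19.25 [0.3872 0.26   0.1967] -172.51 0.0004230554469470009 [ 0.23  0.1  -0.96]
```

View pics/c5.png

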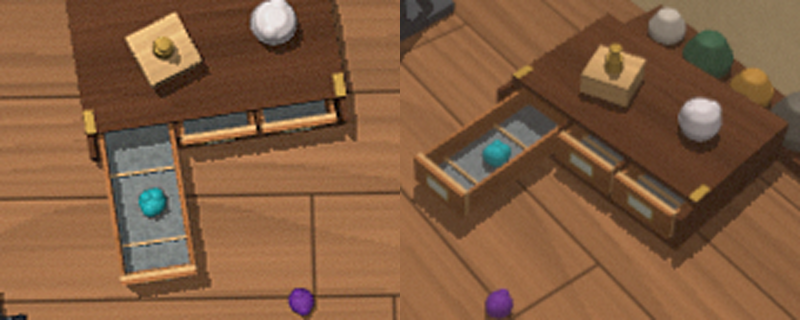

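Drawer a is out with turquoise lying between its bars at (152,202). Drawers b and c look shut, and I'll check the flushness in numbers before handing in.

```bash
python3 - <<'E'
from h import *
t=load('t3')
for k,l0 in dict(a=.007,b=-.0965,c=-.2005).items():
    ss=np.arange(.42,.64,.0005)
    v=np.array([np.mean([cv2.getRectSubPix(t['frame'],(1,1),tuple(map(float,proj(t,ax*s+la*(l0+l)+[0,0,.049]))))[0,0,0] for l in np.arange(-.03,.031,.005)]) for s in ss])
    m=ss[v>175]; m=m[m<m[0]+.02]; print(k,m[0],m[-1])
E
```

```text
a 0.443 0.4545
b 0.4515 0.4535
c 0.5685000000000001 0.5780000000000001
```

```bash
python3 - <<'E'
from h import *
for n in('t3','t1'):
  t=load(n)
  for k,l0 in dict(b=-.0965,c=-.2005).items():
    ss=np.arange(.597,.635,.0005)
    v=np.array([np.mean([cv2.getRectSubPix(t['frame'],(1,1),tuple(map(float,proj(t,ax*s+la*(l0+l)+[0,0,.049]))))[0,0,0] for l in np.arange(-.03,.031,.005)]) for s in ss])
    m=ss[v>175]; print(n,k,m[:1],m[-1:],ss[v.argmax()])
E
```

```text
t3 b [0.614] [0.6235] 0.6204999999999974
t3 c [0.6145] [0.624] 0.6209999999999973
t1 b [] [] 0.597
t1 c [0.615] [0.624] 0.6209999999999973
```

Drawers b and c are flush and equal to within 0.5 mm. Drawer a stands 0.171 m out by the same measure.

```bash
python3 -c "
from rig import robot
print(robot.job_done())"
```

```text
the job is handed in; nothing more can be done
None
```

I handed the job in at about 19 s: the jade and red drawers are pushed fully home, and the turquoise drawer is all the way out at its stop with its stone lying in place.

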